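# Fasten the dumpling press with its captive screw-knob

## Robot

A 6-joint arm with a two-finger parallel gripper is mounted at the origin on the work surface. World frame = base frame: x ahead of the robot, y to its left, z up, the work surface at z = 0. Lengths are in mm, angles in rad, forces in N, time in s.
With the tool pointing down it reaches from about 425 to 1125 mm from the base axis. Payload 14.9 kg.
Tool frame: the origin (TCP) lies midway between the tips of the shut fingers; the grasp point (between the pads) lies 19 mm behind it (bot.tcp_to_grasp is the distance from the TCP to the grasp point, in mm); z points along the fingers, y is the line along which they close (so a half turn about z gives the same grasp; the last joint's range is limited). The gripper opens to 91 mm and grips with 3 to 60 N. Pads are 32 mm wide; open, the fingers measure 118 mm over their backs; the gripper's body (76 mm by 178 mm) begins 60 mm behind the grasp point.
Start: joints at [1.303, 0.379, 1.734, -0, 1.028, -0.033], TCP at [162.86, 680.804, 213.932] pointing down, gripper open.
Joint ranges: [-2.77, 2.77], [-0.74, 2.19], [0, 2.66], [-1.06, 4.2], [0.31, 2.87], [-3.08, 3.08]. Speed limits (rad/s): [1.89, 1.89, 2.39, 3.14, 3.14, 3.14].

## Interface

Orientations are given as a unit quaternion [x, y, z, w].
In Python, from workcell import bot, camera, camera_params, job gives the robot as it stands.
- The arm moves only by the tool send_rows, never from a script. Its argument "increments" is a list of rows, each a list of 5 numbers: the shift along the tool's x, y, z in m, then the turn about the tool's z in rad, then the closure, from 0 (fully open) to 1 (shut). A call has exactly 10 rows; each row shifts and turns the commanded pose from where the row before left it, along the tool's axes as they then stand; what a row does not reach is not made up. A row lasts 1/12 s, in which the tool goes at most 41.7 mm and 7.16 degrees, less where a joint would pass 70% of its speed; a pose out of reach is approached as far as the arm can. A call is refused whole if a number of a shift passes 0.0417 or a number of a turn 0.125, either way. A call with a gripper value outside its range is refused whole. The fingers move at their own pace and stop on an object; "grip_force" is the grip in N (left out, the last holds). Time passes only in rows, so rows that do not move let the fingers close, or fill a call up. It gives the time, the measured TCP pose, the force, the opening and the grip force at its end, in the units of the state.
- bot.get_state(): the state, without advancing time (a new reading comes with each control period).
- camera(name): name is "side" or "top"; returns the picture (400x640x3 uint8, red, green, blue); there is no depth.
- camera_params(name): a dict with "intrinsics" (3x3 intrinsics, pixels), "distortion" ([k1, k2, p1, p2, k3] as OpenCV has them; the pictures are not rectified), "rvec" (rotation vector, rad) and "tvec" (3), from world to camera coordinates, as OpenCV has them. Camera axes: x right, y down, z forward; pixel columns grow to the right and rows downward; lengths in mm; the calibration is good to about 2 mm. A picture is of the moment at which its call begins. camera_params takes no time and is no camera call.
- job.hand_in(): hands the job in; it is judged then, once.
The state is a dict: "time_s": time; "joint_positions": joint angles; "joint_velocities": joint speeds; "joint_torque": joint torques, N m; "position": TCP position; "orientation": TCP orientation; "ft_force": force on the tool from outside, world axes, zero at the start; "ft_torque": the same for the moment, N m; "finger_gap": finger opening in mm; "grip_force": force on a finger pad.
Only numpy, scipy, OpenCV 4.12 (cv2) and the standard library are available. Lean on these libraries where they do the work, as an engineer would, in place of code of your own. Each camera call takes 0.05 s, during which the arm holds its last target. There are 200 camera calls.

## Task

The forming die of the white dumpling press is loose. Start the press's orange screw-knob: push it straight down against its spring, keep it down and turn it clockwise (seen from above) until it reaches its stop, about 70 degrees, then let go so that it stays down by itself. Leave the blue knob of the grey slicer raised as it is.

Things in the scene. Friction and masses are not known exactly. Their poses are not given: they have to be found in the camera images.
- orange_knob (a point): Orange wing knob on the white press (fixed). Point: on its axis, mid grip bar, 117 mm above the table when raised. Bar 60 mm along x, 16 thick along y, 34 tall (17 above and below the point), white mark on its +x half; pinch it from above along y. Under the bar a round flange, 34 radius, 8 thick, which fingertips may press. The rest of the unit is under 82 mm high. z up; the frame moves with the knob.
- orange_push (a joint): How far the orange knob is pushed down, m: 0 raised, 0.012 bottomed; spring 2 N at 0, 8 N at the bottom. Raised, it is blocked at a turn of about 0.25 rad. Pushed 0.008 or more it turns freely; its coarse thread catches from about 0.35 rad and, once turned to the stop, holds it down at about 0.009 when let go.
- orange_turn (a joint): Turn of the orange knob in rad, growing clockwise seen from above; starts between 0 and 0.15, hard stop at 1.2, friction 0.05 to 0.15 N m.
- blue_knob (a point): The same kind of knob in blue, same sizes and same point, on the grey slicer at the other side of the table. It must stay raised.

How it is judged:
By the outcome, as a careful person would: the job done as asked, in the order asked, and still so for the second after the job is handed in, with the robot touching nothing.
It also fails if it takes over 35 s, if anything falls off the work surface, if the arm or the gripper's body presses on something with over 40 N, if the wrist force passes 120 N, or if a joint passes its speed limit or range.

## Working session

There is one attempt and no reset: what is moved stays moved. The work goes in short steps, Python scripts to look and compute and a tool call to move; the robot and the scene stay as the last step left them, time stands still between calls to the robot, and variables do not carry over. Pictures are saved under pics/ and viewed, at most 10 in all, crops included, and the job is handed in when it is done.

Besides the shell and the picture viewer there is one more tool, called after "Request:" by a JSON object that holds its "method" and its "body", one argument or row to a line. send_rows: Moves the arm, as the interface text tells. Its arguments: {"type":"object","properties":{"increments":{"type":"array"},"grip_force":{"type":"number"}},"required":["increments"]}

```bash
mkdir -p pics
python3 - <<'E'
from workcell import bot,camera,camera_params
import cv2
for n in("top","side"):
    cv2.imwrite(f"pics/{n}0.png",camera(n)[:,:,::-1]); p=camera_params(n); print(n,p)
s=bot.get_state();print(s['position'],s['orientation'],s['time_s'],bot.tcp_to_grasp)
E
```

```text
top {'intrinsics': array([[406.8990612 ,   0.        , 318.79449522],
       [  0.        , 406.8990612 , 202.7078818 ],
       [  0.        ,   0.        ,   1.        ]]), 'distortion': array([-0.05311974,  0.        ,  0.        ,  0.        ,  0.        ]), 'rvec': array([ 2.16691857, -2.02372583,  0.24125739]), 'tvec': array([-44.81717168, 578.11788257, 749.29136253])}
side {'intrinsics': array([[403.54961649,   0.        , 312.58729109],
       [  0.        , 403.54961649, 202.56645052],
       [  0.        ,   0.        ,   1.        ]]), 'distortion': array([-0.06562022,  0.        ,  0.        ,  0.        ,  0.        ]), 'rvec': array([ 0.86303405, -2.41634674,  1.22762473]), 'tvec': array([431.79006484, 324.41971219, 571.31950048])}
[162.76981516 680.45253535 213.35769504] [ 1.17123107e-01  9.93117285e-01 -4.80561613e-04 -6.98060359e-05] 0.1 18.8
```

View pics/top0.png

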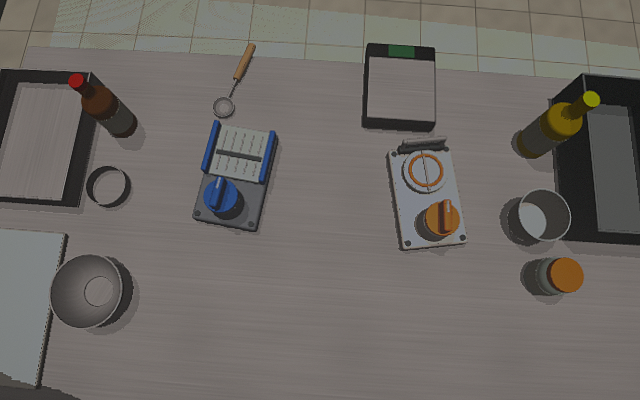

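View pics/side0.png

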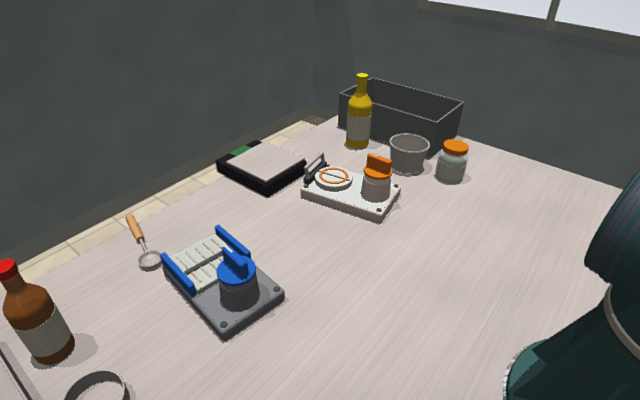

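The top view has the orange knob near (441,216) with its bar roughly vertical; in the side view it is near (378,167). I'll enlarge both.

Run:
```python
import cv2,numpy as np
a=cv2.imread("pics/top0.png")[190:250,405:475]; b=cv2.imread("pics/side0.png")[145:210,345:415]
f=lambda i:cv2.resize(i,(400,400*i.shape[0]//i.shape[1]),interpolation=cv2.INTER_CUBIC)
a,b=f(a),f(b);h=max(len(a),len(b))
p=lambda i:np.vstack([i,np.zeros((h-len(i),400,3),np.uint8)])
cv2.imwrite("pics/crop0.png",np.clip(np.hstack([p(a),p(b)])*1.3,0,255).astype(np.uint8))
```

```text
(no output)
```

View pics/crop0.png

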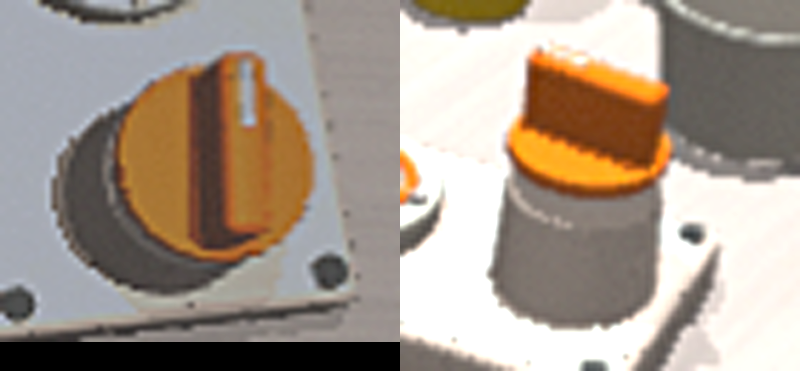

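The crop shows the bar's top face with the white mark at its far end (top-crop corners (222,57), (265,57), (268,233), (228,230)). The flange ellipse is centred near (215,162). In the side crop the top face is centred near (205,72).

```bash
cat > h.py <<'E'
import cv2,numpy as np
from workcell import camera_params
def ray(n,u,v,z):
    p=camera_params(n);R=cv2.Rodrigues(p['rvec'])[0];C=-R.T@p['tvec']
    q=cv2.undistortPoints(np.array([[[u,v]]],float),p['intrinsics'],p['distortion'])[0,0]
    d=R.T@np.array([q[0],q[1],1]);return C+d*(z-C[2])/d[2]
E
python3 - <<'E'
from h import *
s=70/400
T=lambda x,y,z:ray("top",405+x*s-.4,190+y*s-.4,z)
S=lambda x,y,z:ray("side",345+x*s-.4,145+y*s-.4,z)
c=[T(*p,134) for p in((222,57),(265,57),(268,233),(228,230))]
print(np.round(c,1),np.mean(c,0)); f=(c[0]+c[1])-(c[2]+c[3]);print("axis deg",np.degrees(np.arctan2(f[1],f[0])),np.linalg.norm(f)/2)
print("flange",T(215.5,161.5,100)); print("side",S(205,70,134),"ends",S(142,49,134),S(269,87,134))
print("blue",ray("top",220,192,134))
print("plate edges",ray("top",398,249,30),ray("top",466,243,30))
E
```

```text
[[ 586.  -236.4  134. ]
 [ 587.  -250.5  134. ]
 [ 529.  -251.1  134. ]
 [ 529.1 -238.2  134. ]] [ 557.78294271 -244.01922667  134.        ]
axis deg 1.1982574761364588 57.41092725557693
flange [ 558.64122941 -244.41461106  100.        ]
side [ 555.58213323 -245.34999157  134.        ] ends [ 584.42791876 -243.50793549  134.        ] [ 528.8095274  -250.19632032  134.        ]
blue [571.88804346 178.24853752 134.        ]
plate edges [ 502.40437822 -173.8008825    30.        ] [ 524.08022638 -315.10356318   30.        ]
```

Request:
{"method": "send_rows", "body": {
  "increments": [
    [-0.028, -0.026, 0, 0, 0],
    [-0.028, -0.026, 0, 0, 0],
    [-0.028, -0.026, 0, 0, 0],
    [-0.028, -0.026, 0, 0, 0],
    [-0.028, -0.026, 0, 0, 0],
    [-0.028, -0.026, 0, 0, 0],
    [-0.028, -0.026, 0, 0, 0],
    [-0.028, -0.026, 0, 0, 0],
    [-0.028, -0.026, 0, 0, 0],
    [-0.028, -0.026, 0, 0, 0]
  ]
}}

```text
time_s: 0.93
position: [375.2, 361.0, 213.9]
orientation: [0.117, 0.993, -0.0, -0.0]
ft_force: [-0.3, 0.7, -0.4]
finger_gap: 91.0
grip_force: 0.0
```

Request:
{"method": "send_rows", "body": {
  "increments": [
    [-0.028, -0.026, 0, 0, 0],
    [-0.028, -0.026, 0, 0, 0],
    [-0.028, -0.026, 0, 0, 0],
    [-0.028, -0.026, 0, 0, 0],
    [-0.028, -0.026, 0, 0, 0],
    [-0.016, -0.036, 0, 0, 0],
    [-0.016, -0.036, 0, 0, 0],
    [-0.016, -0.036, 0, 0, 0],
    [-0.016, -0.036, 0, 0, 0],
    [-0.016, -0.036, 0, 0, 0]
  ]
}}

```text
time_s: 1.77
position: [516.3, 8.2, 213.9]
orientation: [0.117, 0.993, -0.0, -0.0]
ft_force: [0.4, 0.5, -0.7]
finger_gap: 91.1
grip_force: 0.0
```

Request:
{"method": "send_rows", "body": {
  "increments": [
    [-0.014, -0.034, 0, 0, 0],
    [-0.014, -0.034, 0, 0, 0],
    [-0.014, -0.034, 0, 0, 0],
    [-0.014, -0.034, 0, 0, 0],
    [-0.014, -0.034, 0, 0, 0],
    [-0.014, -0.034, 0, 0, 0],
    [-0.014, -0.034, 0, 0, 0],
    [0, 0, 0, -0.09, 0],
    [0, 0, 0, -0.09, 0],
    [0, 0, 0, -0.09, 0]
  ]
}}

```text
time_s: 2.6
position: [556.1, -244.8, 213.5]
orientation: [-0.019, 1.0, 0.0, -0.0]
ft_force: [0.1, -0.3, -0.2]
finger_gap: 91.4
grip_force: 0.0
```

Run:
```python
from workcell import bot,camera
import cv2,numpy as np
from scipy.spatial.transform import Rotation as R
a=camera("top")[150:290,360:520,::-1];b=camera("side")[100:240,300:460,::-1]
i=cv2.resize(np.hstack([a,b]),(800,350),interpolation=cv2.INTER_CUBIC);cv2.imwrite("pics/near.png",i)
s=bot.get_state();print(s['position'],R.from_quat(s['orientation']).as_matrix().round(3),s['joint_positions'],s['ft_force'])
```

```text
[ 556.23059564 -244.26004243  213.58824803] [[-0.999 -0.037 -0.001]
 [-0.037  0.999  0.   ]
 [ 0.001  0.    -1.   ]] [-4.52137541e-01  2.36553456e-01  1.92596396e+00 -1.99733264e-05
  9.79681428e-01 -2.05954643e+00] [-0.32896543 -0.6914194  -0.33781148]
```

View pics/near.png

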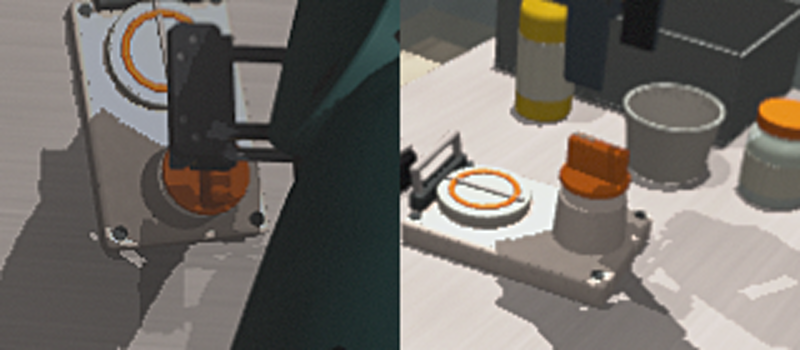

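The view shows the tool above the knob; the gripper hides part of it in the top view. In the side crop the bar at (597,160) sits below the fingers at (585,60) and (640,25). Next I descend with the fingers open, then close.

Request:
{"method": "send_rows", "body": {
  "increments": [
    [-0.0015, 0, 0.014, 0, 0],
    [0, 0, 0.014, 0, 0],
    [0, 0, 0.014, 0, 0],
    [0, 0, 0.014, 0, 0],
    [0, 0, 0.014, 0, 0],
    [0, 0, 0.014, 0, 0],
    [0, 0, 0.014, 0, 0],
    [0, 0, 0.006, 0, 0],
    [0, 0, 0.003, 0, 0],
    [0, 0, 0, 0, 0]
  ],
  "grip_force": 25
}}

```text
time_s: 3.53
position: [557.8, -244.0, 106.3]
orientation: [-0.018, 1.0, 0.0, -0.0]
ft_force: [-0.5, -0.4, 1.4]
finger_gap: 91.1
grip_force: 0.0
```

Request:
{"method": "send_rows", "body": {
  "increments": [
    [0, 0, 0, 0, 0.3],
    [0, 0, 0, 0, 0.6],
    [0, 0, 0, 0, 0.75],
    [0, 0, 0, 0, 1],
    [0, 0, 0, 0, 1],
    [0, 0, 0, 0, 1],
    [0, 0, 0, 0, 1],
    [0, 0, 0, 0, 1],
    [0, 0, 0, 0, 1],
    [0, 0, 0, 0, 1]
  ],
  "grip_force": 25
}}

```text
time_s: 4.37
position: [558.0, -244.1, 107.0]
orientation: [-0.018, 1.0, -0.0, 0.0]
ft_force: [0.1, -0.1, 0.2]
finger_gap: 27.3
grip_force: 0.0
```

Request:
{"method": "send_rows", "body": {
  "increments": [
    [0, 0, 0, 0, 1],
    [0, 0, 0, 0, 1],
    [0, 0, 0, 0, 1],
    [0, 0, 0, 0, 1],
    [0, 0, 0, 0, 1],
    [0, 0, 0, 0, 1],
    [0, 0, 0, 0, 1],
    [0, 0, 0, 0, 1],
    [0, 0, 0, 0, 1],
    [0, 0, 0, 0, 1]
  ]
}}

```text
time_s: 5.2
position: [558.1, -245.0, 107.0]
orientation: [-0.018, 1.0, -0.001, 0.0]
ft_force: [-1.3, -7.6, -1.4]
finger_gap: 15.6
grip_force: 25.0
```

Request:
{"method": "send_rows", "body": {
  "increments": [
    [0, -0.001, 0.002, 0, 1],
    [0, 0, 0.002, 0, 1],
    [0, 0, 0.002, 0, 1],
    [0, 0, 0.002, 0, 1],
    [0, 0, 0.002, 0, 1],
    [0, 0, 0.001, 0, 1],
    [0, 0, 0, 0, 1],
    [0, 0, 0, 0, 1],
    [0, 0, 0, 0, 1],
    [0, 0, 0, 0, 1]
  ],
  "grip_force": 40
}}

```text
time_s: 6.03
position: [558.1, -245.2, 96.0]
orientation: [-0.018, 1.0, -0.0, 0.0]
ft_force: [-2.1, -0.2, 6.0]
finger_gap: 15.6
grip_force: 40.0
```

Request:
{"method": "send_rows", "body": {
  "increments": [
    [0, 0, 0, 0.05, 1],
    [0, 0, 0, 0.1, 1],
    [0, 0, 0, 0.1, 1],
    [0, 0, 0, 0.1, 1],
    [0, 0, 0, 0.1, 1],
    [0, 0, 0, 0.1, 1],
    [0, 0, 0, 0.1, 1],
    [0, 0, 0, 0.1, 1],
    [0, 0, 0, 0.1, 1],
    [0, 0, 0, 0.1, 1]
  ]
}}

```text
time_s: 6.87
position: [558.7, -244.1, 96.1]
orientation: [0.444, 0.896, 0.001, 0.0]
ft_force: [4.1, 10.4, 7.0]
finger_gap: 15.9
grip_force: 40.0
```

```bash
cat > st.py <<'E'
from workcell import bot
import numpy as np
from scipy.spatial.transform import Rotation as R
s=bot.get_state();m=R.from_quat(s['orientation']).as_matrix()
print(s['position'].round(1) if hasattr(s['position'],'round') else s['position'],"yaw_y",np.degrees(np.arctan2(m[1,1],m[0,1])),s['ft_force'],s['ft_torque'],s['finger_gap'],s['joint_torque'])
E
python3 st.py
```

```text
[ 558.7 -244.1   96.1] yaw_y 37.28083452695371 [ 4.14468822 10.36284145  6.99259702] [ 2.14306198 -0.85401655  0.11036374] 15.907207000461453 [ -7.34987989 -65.89283466 -32.75186777  -2.29164831  -0.12105188
  -2.42398247]
```

Request:
{"method": "send_rows", "body": {
  "increments": [
    [0.0005, 0.001, 0, 0, 1],
    [0, 0, 0, 0.04, 1],
    [0, 0, 0, 0.04, 1],
    [0, 0, 0, 0.04, 1],
    [0, 0, 0, 0.02, 1],
    [0, 0, 0, 0, 1],
    [0, 0, 0, 0, 1],
    [0, 0, 0, 0, 1],
    [0, 0, 0, 0, 1],
    [0, 0, 0, 0, 1]
  ]
}}

```text
time_s: 7.7
position: [559.0, -243.8, 96.1]
orientation: [0.503, 0.864, 0.0, 0.0]
ft_force: [1.4, 4.0, 5.3]
finger_gap: 15.9
grip_force: 40.0
```

```bash
python3 st.py
```

```text
[ 559.  -243.8   96.1] yaw_y 29.619784966983385 [1.41899306 4.03715538 5.27449334] [ 0.6163283  -0.15335948  0.6447009 ] 15.871009609007668 [ -2.64401414 -65.8649683  -32.66955614  -0.23627395  -0.07708817
   0.60301602]
```

Request:
{"method": "send_rows", "body": {
  "increments": [
    [0, 0, 0, 0.02, 1],
    [0, 0, 0, 0.02, 1],
    [0, 0, 0, 0.02, 1],
    [0, 0, 0, 0, 1],
    [0, 0, 0, 0, 1],
    [0, 0, 0, 0, 1],
    [0, 0, 0, 0, 1],
    [0, 0, 0, 0, 1],
    [0, 0, 0, 0, 1],
    [0, 0, 0, 0, 1]
  ]
}}

```text
time_s: 8.53
position: [559.0, -243.9, 96.1]
orientation: [0.528, 0.849, -0.0, 0.0]
ft_force: [0.8, 3.8, 5.4]
finger_gap: 16.2
grip_force: 40.8
```

```bash
python3 st.py
```

```text
[ 559.  -243.9   96.1] yaw_y 26.272057640181128 [0.7844857  3.79744543 5.4237181 ] [ 0.54100845 -0.20651038  1.51993808] 16.156635973685255 [-3.49639647e+00 -6.58122468e+01 -3.25290227e+01  4.53583505e-01
 -1.07533296e-02  1.48912288e+00]
```

The torque rose to 1.5 N m with the knob no longer turning, so it is at the stop. I'll relax the wind-up, open and lift.

Request:
{"method": "send_rows", "body": {
  "increments": [
    [0, 0, 0, -0.025, 1],
    [0, 0, 0, -0.025, 1],
    [0, 0, 0, 0, 0.7],
    [0, 0, 0, 0, 0.5],
    [0, 0, 0, 0, 0.2],
    [0, 0, 0, 0, 0],
    [0, 0, 0, 0, 0],
    [0, 0, 0, 0, 0],
    [0, 0, 0, 0, 0],
    [0, 0, 0, 0, 0]
  ]
}}

```text
time_s: 9.37
position: [558.5, -244.1, 95.9]
orientation: [0.508, 0.862, -0.0, -0.0]
ft_force: [0.7, -0.1, 0.4]
finger_gap: 66.3
grip_force: 0.0
```

Request:
{"method": "send_rows", "body": {
  "increments": [
    [0, 0, 0, 0, 0],
    [0, 0, 0, 0, 0],
    [0, 0, -0.01, 0, 0],
    [0, 0, -0.02, 0, 0],
    [0, 0, -0.03, 0, 0],
    [0, 0, -0.03, 0, 0],
    [0, 0, -0.03, 0, 0],
    [0, 0.04, 0, 0, 0],
    [0, 0.04, 0, 0, 0],
    [0, 0.04, 0, 0, 0]
  ]
}}

```text
time_s: 10.2
position: [664.9, -185.4, 218.0]
orientation: [0.508, 0.861, 0.0, 0.001]
ft_force: [-0.3, -0.3, 0.4]
finger_gap: 90.8
grip_force: 0.0
```

```bash
python3 st.py
python3 - <<'E'
from workcell import camera
import cv2,numpy as np
a=camera("top")[150:290,360:520,::-1];b=camera("side")[100:240,300:460,::-1]
cv2.imwrite("pics/end.png",cv2.resize(np.hstack([a,b]),(800,350),interpolation=cv2.INTER_CUBIC))
E
```

```text
[ 664.9 -185.4  218. ] yaw_y 28.931484394728976 [-0.27914743 -0.33569109  0.434679  ] [-0.07764035  0.01411577  0.01348563] 90.84346930546745 [ -5.09010226 -84.30781603 -37.56307125   0.10878676  -0.26284059
  -1.02467034]
```

View pics/end.png

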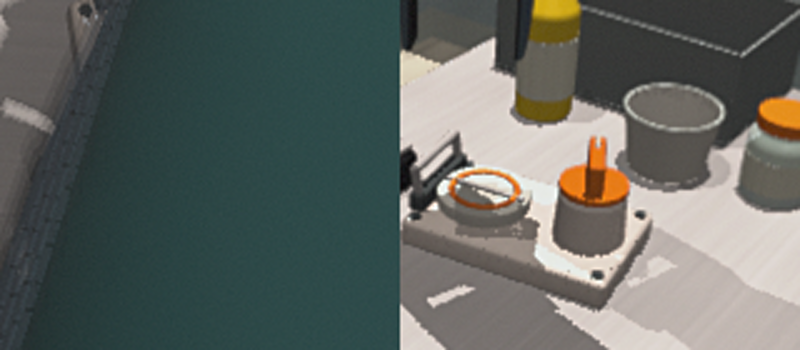

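In the side crop the bar is turned roughly 60–65° and seen end-on at (597,165). The flange at (594,186) is about 6 px lower than before, so the knob stays down after release, and the tool is clear.

```bash
python3 -c "from workcell import job;print(job.hand_in())"
```

```text
the job is handed in; nothing more can be done
None
```

I pushed the orange knob down and turned it clockwise to its stop; it stayed down after I let go, I never touched the blue knob, and the job is handed in at about 10 s.

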